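# Nest two harness plugs and hold the test lever in the green band

## Robot

A 6-joint arm with a two-finger parallel gripper is mounted at the origin on a cart in front of the work surface, level with it; the furniture and walls round the work are solid. World frame = base frame: x ahead of the robot, y to its left, z up, the work surface at z = 0. Lengths are in m, angles in rad, forces in N, time in s.
With the tool pointing down it reaches from about 0.325 to 0.9 m from the base axis. Payload 6.1 kg.
Tool frame: the origin (TCP) lies midway between the tips of the shut fingers; the grasp point (between the pads) lies 19 mm behind it; z points along the fingers, y is the line along which they close (so a half turn about z gives the same grasp; the last joint's range is limited). The gripper opens to 85 mm and grips with 20 to 120 N. Pads are 22 mm wide; open, the fingers measure 114 mm over their backs; the gripper's body (76 mm by 85 mm) begins 54 mm behind the grasp point. The pads swing forward as they close: fully open they stand 13 mm farther back than shut.
Start: joints at [-0.86, 0.22, 1.526, -0, 1.395, -0.126], TCP at [0.464, -0.419, 0.231] pointing down, gripper open.
Joint ranges: [-2.98, 2.98], [-0.91, 2.08], [0.09, 2.57], [-1.24, 4.39], [0.2, 2.65], [-2.68, 2.68]. Speed limits (rad/s): [2.57, 2.57, 3.01, 3.14, 3.14, 3.14].

## Interface

Orientations are given as a unit quaternion [x, y, z, w].
In Python, from plant import robot gives the robot as it stands. The module is installed in compiled form; this text tells all that it offers. Calls block until the motion is done:
- robot.move_pose(position, orientation): joint-space move of the TCP to a pose.
- robot.servo_line(position, rotation=None, vel=0.15): straight line of the TCP; rotation=None keeps the orientation; vel is the mean speed in m/s.
- robot.set_joints(angles): joint-space move.
- robot.command_gripper(opening, grasp_force=None): finger opening in m; grasp_force is the grip in N (None keeps the last); returns when the fingers have stopped.
- robot.sleep(seconds).
- robot.inverse_kinematics(position, orientation): joint angles nearest the present ones, or None.
- robot.read_camera(name): name is "side" or "top"; returns a dict with "frame" (420x560x3 uint8, blue, green, red), "z_map" (420x560 float32, m along the optical axis (not along the pixel's ray), 0 where there is no reading), "fx", "fy", "cx", "cy" (pixels), "camera_from_world" (4x4, takes a point from world to camera coordinates). Camera axes: x right, y up, looking along -z (the intrinsics and any distortion apply to the point x, -y, -z); pixel columns grow to the right and rows downward; lengths in m; the calibration is good to about 2 mm. A picture is of the moment at which its call begins.
A pose or a line that the arm cannot do raises robot.Unreachable and nothing moves.
- robot.close_job(): hands the job in; it is judged then, once.
Trained networks look in the newest picture that a camera, given by its name, has taken for a name from the list of things; names that differ only in an ending like _2 or _b are one class to them, and where a whole thing is asked for, a point or a joint stands for the part that bears it (a point fixed in the world has none). Each returns a list of dicts, best first, with "confidence" (0 to 1); they miss things now and then, are a little off and sometimes report something else, mostly with a low value. They report only what shows in the picture. A call takes as long as a camera call. They do not tell look-alikes from the thing itself.
- robot.look_for(camera, target): "xyz" ([x, y, z] in m, in world coordinates, good to about 4 mm: the middle of the surface that is visible of it).
- robot.silhouettes(camera, target): "region" (420x560 bool, what is visible of it).
- robot.landmark_of(camera, target): "xyz" ([x, y, z] in m, in world coordinates, good to about 4 mm: a listed point, or the origin of a listed thing).
Readings, each from a call of its own:
- robot.get_time_s(): time.
- robot.get_joint_pos(): joint angles.
- robot.get_joint_velocities(): joint speeds.
- robot.get_joint_torque(): joint torques, N m.
- robot.get_position(): TCP position.
- robot.get_tool_rot(): TCP orientation.
- robot.get_force(): force on the tool from outside, world axes, zero at the start.
- robot.get_ft_torque(): the same for the moment, N m.
- robot.get_grip_width(): finger opening in m.
- robot.get_gripper_force(): force on a finger pad.
Only numpy, scipy, OpenCV 4.12 (cv2) and the standard library are available. Lean on these libraries where they do the work, as an engineer would, in place of code of your own. Each camera call takes 0.05 s, during which the arm holds its last target. There are 200 camera calls.

## Task

Test two harness plugs: seat the grey plug and the black plug fully down in their matching nests on the test adapter, the face with the terminal openings towards the brass test pins, and let go of them with the lever still up. Then press the yellow pad of the lever down with the fingertips until its orange pointer stands in the green band, never down to its stop, and hold it there: the program finishes while still holding the lever down. Leave the other things on the bench where they are.

Things in the scene. Friction and masses are not known exactly. Their poses are not given: they have to be found in the camera images.
- test_adapter: White plate 184 (x) x 152 (y) mm, top 14 mm above the worktop, fixed. Origin: 2 mm above the worktop, 14 mm ahead (+x) of the plate's middle. -x end: lever. +x end: two nests, open above, then a dark backstop bar over the full width (16 to 26 mm behind the nest centres, top 24 mm above worktop). Blue pin carriage before the nests, its pin tips at rest 20 mm before the nest centres; top 26 mm.
- nest_grey (a point): Centre of the floor of the narrower nest (left, grey border), 9 mm above the worktop, at adapter x 45, y 34 mm. A pocket 32 (x) x 26.5 (y) mm, 5 mm deep, rims chamfered 2 mm. Axes as test_adapter: +x to the backstop. The test pins come from the -x side, so the plug's +x axis must point to the nest's -x; the pins then push the plug up to 2 mm back against the backstop.
- nest_black (a point): Centre of the floor of the wider nest (right, -y, black border lines), 9 mm above the worktop, at adapter x 45, y -34 mm. A pocket 32 (x) x 34.5 (y) mm, 5 mm deep; otherwise as nest_grey.
- plug_grey: Grey plug housing 30 x 24 x 16 mm with a latch rib on top (the solid core is 28 x 22 x 14 mm), about 20 g, lying on the worktop, rib up. Origin: centre of its underside; +x: out of the face with the 2 x 5 terminal openings; z up. Grasp it across y (24 mm), in its upper half: seated it stands 9 mm above the adapter's plate.
- plug_black: Black plug housing 30 x 32 x 20 mm with a latch rib on top (the solid core is 28 x 30 x 18 mm), about 20 g, lying on the worktop, rib up. Origin and axes as plug_grey. Grasp it across y (32 mm), in its upper half: seated it stands 13 mm above the adapter's plate.
- plug_grey_front (a point): centre of the grey plug's face with the terminal openings, 14 mm along its +x, 7 mm up
- plug_black_front (a point): centre of the black plug's face with the terminal openings, 14 mm along its +x, 9 mm up
- lever (a joint): Hand lever, rad: 0 up (at rest), 0.62 on its stop. Green band 0.40 to 0.52, red beyond. A spring drives it back up: about 2 N at the pad at first, 5 to 8 N in the green band with both plugs in. Its pivot runs along the adapter's y, at adapter x -35 mm, 47 mm above the worktop. The orange pointer on the arm moves beside an upright white, green and red strip that faces -x, at adapter y -26 mm.
- lever_pad (a point): Centre of the top of the lever's yellow pad, 32 x 28 mm, at the lever's -x end, 105 mm out from the pivot. At rest its top is 101 mm above the worktop, 126 mm before the adapter's origin (x -126 mm, y 0), sloping; at 0.46 (middle of the green band) it is level, 55 mm above the worktop and at x -140 mm; 61 mm high at 0.40, 48 mm at 0.52, 38 mm at the stop.
- probe_grey (a joint): Brass spring pins facing the grey nest: travel pushed in, m. 0 when free, 3 to 8 mm in the green band with the plug seated (600 N/m). The lever drives the pin carriage 30 mm per rad towards the nests; the pins touch at about 0.27 rad.
- probe_black (a joint): the same for the brass spring pins facing the black nest
- solder_spool: bystander: blue and white solder wire spool, 60 mm across, 31 mm tall
- flux_bottle: bystander: flux bottle with red needle cap, 42 mm across, 125 mm tall
- pin_bin: bystander: small open blue bin with probe pins, 60 x 80 x 35 mm
- label_roll: bystander: roll of white labels, 42 mm across, 30 mm tall
- tape_roll: bystander: yellow tape roll, 56 mm across, 18 mm tall
- tweezers: bystander: steel tweezers, 124 x 9 x 9 mm, lying flat
There are look-alikes about, which are no part of the job. Leave any turquoise look-alike of the plug_black alone.

How it is judged:
On the way, in this order (a step that is already met when the one before it is completed fails the run):
1. both plugs seated in their nests and let go, the lever still up (x of plug_grey in the frame of nest_grey between -0.004 and 0.004 m and y of plug_grey in the frame of nest_grey between -0.0035 and 0.0035 m and z of plug_grey in the frame of nest_grey between -0.002 and 0.002 m and angle between each of plug_grey, plug_black's own z axis and vertical below 0.12 rad and angle between the x axis of plug_grey and the x axis of nest_grey, either way round below 0.16 rad and x of plug_grey_front in the frame of nest_grey below -0.008 m and contact force between the fingers and plug_grey below 0.05 N and x of plug_black in the frame of nest_black between -0.004 and 0.004 m and y of plug_black in the frame of nest_black between -0.0035 and 0.0035 m and z of plug_black in the frame of nest_black between -0.002 and 0.002 m and angle between the x axis of plug_black and the x axis of nest_black, either way round below 0.16 rad and x of plug_black_front in the frame of nest_black below -0.008 m and contact force between the fingers and plug_black below 0.05 N and value of joint lever below 0.1 rad), for 0.3 s.
2. the lever pressed into the green band with the fingertips, both plugs on their test pins (value of joint lever between 0.39 and 0.53 rad and contact force between the fingers and lever above 1.5 N and contact force between probe_grey and plug_grey above 1 N and contact force between probe_black and plug_black above 1 N), for 0.5 s.
At the end, for the whole second after the job is handed in: Both plugs seated (4 mm along, 3.5 mm across, 2 mm in height, level, terminal face to the pins), untouched by the fingers, the test pins on each with over 1 N, the lever still between 0.39 and 0.53 rad and pressed by the fingers with over 1.5 N (all of step 2 and x of plug_grey in the frame of nest_grey between -0.004 and 0.004 m and y of plug_grey in the frame of nest_grey between -0.0035 and 0.0035 m and z of plug_grey in the frame of nest_grey between -0.002 and 0.002 m and angle between each of plug_grey, plug_black's own z axis and vertical below 0.12 rad and angle between the x axis of plug_grey and the x axis of nest_grey, either way round below 0.16 rad and x of plug_grey_front in the frame of nest_grey below -0.008 m and contact force between the fingers and plug_grey below 0.05 N and x of plug_black in the frame of nest_black between -0.004 and 0.004 m and y of plug_black in the frame of nest_black between -0.0035 and 0.0035 m and z of plug_black in the frame of nest_black between -0.002 and 0.002 m and angle between the x axis of plug_black and the x axis of nest_black, either way round below 0.16 rad and x of plug_black_front in the frame of nest_black below -0.008 m and contact force between the fingers and plug_black below 0.05 N and velocity of joint lever between -0.05 and 0.05 rad/s); the arm keeps its last pose, push and grip.
It fails at once if the lever is driven to its stop (past 0.595 rad) (value of joint lever above 0.595 rad).
It fails at once if another thing on the bench is moved by more than 30 mm (distance of any of solder_spool, flux_bottle, pin_bin, label_roll, tape_roll, tweezers from where it was at the start of the episode above 0.03 m).
It also fails if it takes over 58 s, if anything falls off the work surface, if the arm or the gripper's body presses on something with over 40 N, if the wrist force passes 120 N, or if a joint passes its speed limit or range.

## Working session

There is one attempt and no reset: what is moved stays moved. The work goes in short steps, each a Python script; the robot and the scene stay as the last script left them, time stands still between calls to the robot, and variables do not carry over. Pictures are saved under pics/ and viewed, at most 10 in all, crops included, and the job is handed in when it is done.

```bash
mkdir -p pics; cat > h.py <<'E'
import numpy as np, cv2
from plant import robot
def cloud(c):
    d=c["z_map"]; v,u=np.indices(d.shape)
    P=np.stack([(u-c["cx"])/c["fx"]*d, -(v-c["cy"])/c["fy"]*d, -d, np.ones_like(d)],-1)
    W=P@np.linalg.inv(c["camera_from_world"]).T
    W=W[...,:3]; W[d==0]=np.nan
    return W
def down(yaw):  # tool z down, tool y axis (closing) at angle yaw+90deg ... tool x at yaw
    from scipy.spatial.transform import Rotation as R
    return (R.from_euler('z',yaw)*R.from_euler('x',np.pi)).as_quat()
E
python3 - <<'E'
from h import *
print(robot.get_tool_rot(), robot.get_time_s())
for n in("top","side"):
    c=robot.read_camera(n); cv2.imwrite(f"pics/{n}0.png",c["frame"]); np.savez(f"{n}0.npz",**{k:np.array(v) for k,v in c.items()})
    print(n,c["fx"],c["cx"],c["cy"],np.round(np.linalg.inv(c["camera_from_world"]),3).tolist(), [k for k in c])
    for t in("test_adapter","nest_grey","nest_black","plug_grey","plug_black","plug_grey_front","plug_black_front","lever_pad"):
        print(t,[(np.round(r["xyz"],3).tolist(),round(r["confidence"],2)) for r in robot.landmark_of(n,t)])
E
```

```text
[ 9.13746492e-01  4.06283577e-01 -2.95242289e-04 -9.57654900e-04] 0.0
top 445.6126073936961 279.49489533704786 218.00229566773035 [[0.004, 0.995, -0.101, 0.482], [-1.0, 0.003, -0.007, -0.17], [-0.007, 0.101, 0.995, 0.923], [0.0, 0.0, 0.0, 1.0]] ['frame', 'z_map', 'fx', 'fy', 'cx', 'cy', 'camera_from_world']
test_adapter [([0.602, -0.186, 0.003], 0.73)]
nest_grey [([0.603, -0.188, 0.006], 0.4)]
nest_black [([0.642, -0.231, 0.001], 0.66), ([0.556, -0.012, 0.004], 0.24)]
plug_grey [([0.507, -0.364, -0.001], 0.56)]
plug_black [([0.601, -0.361, -0.001], 0.77), ([0.339, -0.245, 0.004], 0.53)]
plug_grey_front [([0.756, -0.136, 0.003], 0.72), ([0.496, -0.36, 0.008], 0.59)]
plug_black_front [([0.58, -0.361, 0.014], 0.58), ([0.34, -0.259, 0.014], 0.51), ([0.41, -0.086, 0.001], 0.46), ([0.607, -0.032, -0.001], 0.25)]
lever_pad [([0.477, -0.168, 0.104], 0.93)]
side 476.3684785586894 280.07090729804474 213.41517618960697 [[0.904, 0.208, -0.374, 0.208], [-0.428, 0.451, -0.783, -0.899], [0.006, 0.868, 0.496, 0.559], [0.0, 0.0, 0.0, 1.0]] ['frame', 'z_map', 'fx', 'fy', 'cx', 'cy', 'camera_from_world']
test_adapter [([0.597, -0.188, 0.002], 0.89)]
nest_grey [([0.65, -0.165, 0.011], 0.77), ([0.601, -0.184, 0.005], 0.29)]
nest_black [([0.636, -0.23, 0.009], 0.62)]
plug_grey [([0.506, -0.365, 0.0], 0.8)]
plug_black [([0.598, -0.362, -0.004], 0.88), ([0.34, -0.244, 0.002], 0.56)]
plug_grey_front [([0.487, -0.358, 0.006], 0.79)]
plug_black_front [([0.583, -0.358, 0.011], 0.72), ([0.336, -0.258, 0.008], 0.46)]
lever_pad [([0.478, -0.162, 0.098], 0.57), ([0.351, -0.124, -0.004], 0.41)]
```

View pics/top0.png

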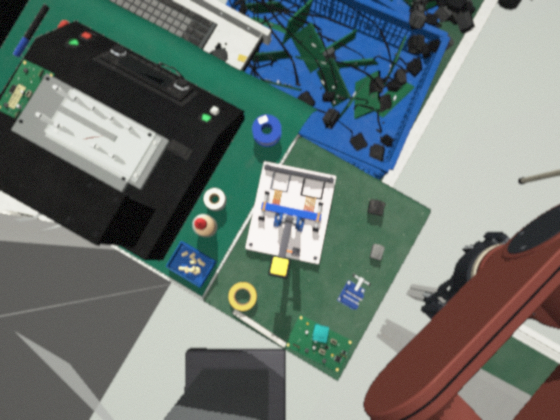

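View pics/side0.png

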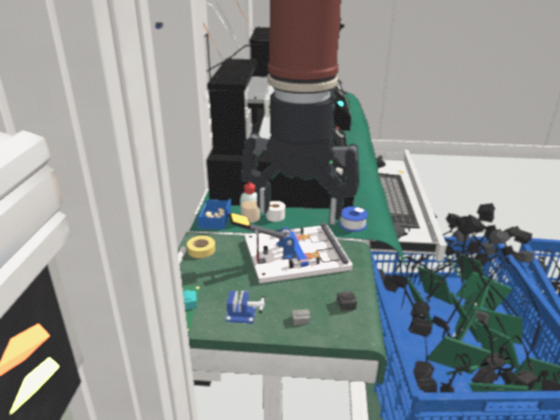

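The top view shows the adapter around (290,210), with its pad at (280,267). The black plug is at (376,207), the grey plug at (377,252) and the turquoise look-alike at (320,332). The side view agrees with this. Next I fit the yaws from the depth and colour data.

```bash
cat > m.py <<'E'
from h import *
def rect(P):
    (c,s,a)=cv2.minAreaRect(P.astype(np.float32)*1000); return np.round(c,1),np.round(s,1),round(a,1)
def run(C):
    for n in C:
        c=C[n]; W=cloud(c); X,Y,Z=W[...,0],W[...,1],W[...,2]
        g=c["frame"].astype(int)
        for nm,p,r,lo,hi in(("grey",(.506,-.365),.03,.011,.03),("black",(.600,-.362),.03,.014,.03)):
            m=(np.hypot(X-p[0],Y-p[1])<r)&(Z>lo)&(Z<hi)
            print(n,nm,m.sum(),rect(W[m][:,:2]),"med",np.round(np.median(W[m],0),4), "zmax",np.round(np.percentile(Z[m],90),4))
        m=(np.hypot(X-.59,Y+.184)<.14)&(Z>.009)&(Z<.030)&(Y>-.3)
        k=cv2.morphologyEx(m.astype(np.uint8),cv2.MORPH_OPEN,np.ones((3,3)))
        _,l,st,_=cv2.connectedComponentsWithStats(k); i=1+np.argmax(st[1:,4]); m=l==i
        print(n,"plate",m.sum(),rect(W[m][:,:2]),"z",np.round(np.median(Z[m]),4))
        m=(np.hypot(X-.55,Y+.18)<.2)&(g[...,2]>150)&(g[...,1]>120)&(g[...,0]<90)&(Z>.05)
        print(n,"pad",m.sum(),np.round(np.median(W[m],0),4))
        m=(np.hypot(X-.45,Y+.3)<.25)&(Z<.005)&(Z>-.02); print("table z",np.nanmedian(Z[m]))
        m=(np.hypot(X-.6,Y+.18)<.07)&(g[...,0]>150)&(g[...,2]<90)&(Z>.018)&(Z<.035)
        if m.sum()>10: print(n,"carriage",m.sum(),rect(W[m][:,:2]))
if __name__=="__main__":
    run({n:dict(np.load(f"{n}0.npz")) for n in("top","side")})
    C=[dict(np.load(f"{n}0.npz"))["frame"] for n in("top","side")]
    cv2.imwrite("pics/crop0.png",np.hstack([cv2.resize(C[0][150:290,230:400],None,fx=2.35,fy=2.35,interpolation=2)[:400,:400],cv2.resize(C[1][220:340,230:370],(400,343))[:400].copy() if 0 else cv2.resize(C[1][210:340,230:360],(400,400),interpolation=2)][:2]) if 0 else np.hstack([cv2.resize(C[0][150:290,240:400],(450,394),interpolation=2),cv2.resize(C[1][215:340,235:360],(350,394),interpolation=2)]))
E
python3 m.py
```

```text
top grey 159 (array([ 505. , -361.6]), array([23.5, 28.4]), 70.7) med [ 0.5047 -0.3616  0.0152] zmax 0.0178
top black 216 (array([ 596. , -362.3]), array([31.5, 29.1]), 77.6) med [ 0.596  -0.3607  0.0192] zmax 0.0218
top plate 5710 (array([ 586. , -186.4]), array([152.1, 184.5]), 78.4) z 0.0154
top pad 42 [ 0.4672 -0.1666  0.1039]
table z 0.0006623988550495952
top carriage 301 (array([ 572.7, -183.2]), array([102. ,  38.6]), 78.3)
side grey 177 (array([ 504.3, -361.7]), array([25.6, 28.8]), 69.6) med [ 0.5033 -0.3646  0.0146] zmax 0.0175
side black 221 (array([ 595.9, -361.7]), array([32.6, 29.9]), 74.8) med [ 0.5941 -0.3646  0.0185] zmax 0.0209
side plate 3483 (array([ 585.9, -186.5]), array([155.5, 185.3]), 78.7) z 0.015
side pad 14 [ 0.466  -0.1761  0.1028]
table z 0.00035657634458818865
side carriage 122 (array([ 572.8, -190.9]), array([107. ,  30.8]), 79.1)
```

View pics/crop0.png

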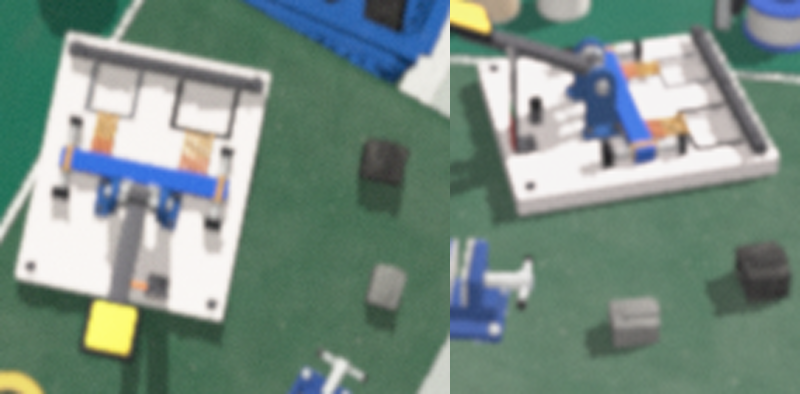

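The fit agrees with the landmarks:

| Thing | Position (x, y) | Yaw |
|---|---|---|
| Adapter origin | (.5997, -.1892) | -11.5° |
| Grey nest | (.6506, -.1649) | - |
| Black nest | (.637, -.2315) | - |
| Grey plug | (.5047, -.3617) | +x at 160° |
| Black plug | (.596, -.362) | +x at 166° |

Next I pick the grey plug.

```bash
cat >> h.py <<'E'
D=np.pi/180
A=-11.5*D
O=np.array([.5997,-.1892]); ex=np.array([np.cos(A),np.sin(A)]); ey=np.array([-ex[1],ex[0]])
def ad(x,y): return O+ex*x+ey*y
def st(m=""):
    print(m,"t",round(robot.get_time_s(),2),"p",np.round(robot.get_position(),4),"F",np.round(robot.get_force(),1),"w",round(robot.get_grip_width(),4),"gf",round(robot.get_gripper_force(),1))
E
python3 - <<'E'
from h import *
for y in(-20,160,-11.5,168.5):
    q=robot.inverse_kinematics([.5047,-.3617,.1],down(y*D)); q2=robot.inverse_kinematics([*ad(45,34),.1],down(y*D))
    print(y,*[None if a is None else np.round(a,2) for a in(q,q2)])
yaw=-20*D
robot.move_pose([.5047,-.3617,.09],down(yaw)); st()
robot.command_gripper(.045,30); st()
robot.servo_line([.5047,-.3617,.0065],vel=.08); st()
robot.command_gripper(.0,30); st("closed")
robot.servo_line([.5047,-.3617,.08],vel=.12); st("lift")
for n in("top","side"):
    c=robot.read_camera(n); np.savez(f"{n}1.npz",**{k:np.array(v) for k,v in c.items()}); 
    cv2.imwrite(f"pics/{n}1.png",c["frame"])
    print(robot.landmark_of(n,"plug_grey"),robot.landmark_of(n,"plug_grey_front"))
a=cv2.imread("pics/top1.png")[180:300,300:460];b=cv2.imread("pics/side1.png")[190:340,220:380]
cv2.imwrite("pics/grip1.png",np.hstack([cv2.resize(a,(400,300),interpolation=2),cv2.resize(b,(320,300),interpolation=2)]))
E
```

```text
-20 [-0.75  0.33  1.65 -0.    1.16  1.17] None
160 [-0.75  0.33  1.65  0.    1.16 -1.97] None
-11.5 [-0.75  0.33  1.65 -0.    1.16  1.02] None
168.5 [-0.75  0.33  1.65  0.    1.16 -2.12] None
 t 2.08 p [ 0.505  -0.3622  0.0906] F [0.  0.9 0. ] w 0.0851 gf 0.0
 t 2.56 p [ 0.5047 -0.3618  0.0901] F [ 0.2  0.  -0.6] w 0.0449 gf 0.0
 t 3.75 p [ 0.5052 -0.3622  0.0072] F [-0.5  0.4  0.1] w 0.045 gf 0.0
closed t 4.08 p [ 0.5052 -0.3622  0.0073] F [-0.2  0.5  3.4] w 0.0213 gf 30.0
lift t 4.84 p [ 0.5042 -0.3613  0.0793] F [-0.7  0.5 -1.3] w 0.0207 gf 29.6
[] []
[{'xyz': [0.4149, -0.0869, 0.0031], 'confidence': 0.71}, {'xyz': [0.5019, -0.363, 0.0732], 'confidence': 0.53}] [{'xyz': [0.579, -0.358, 0.0131], 'confidence': 0.59}, {'xyz': [0.4888, -0.3578, 0.0763], 'confidence': 0.42}]
```

View pics/grip1.png

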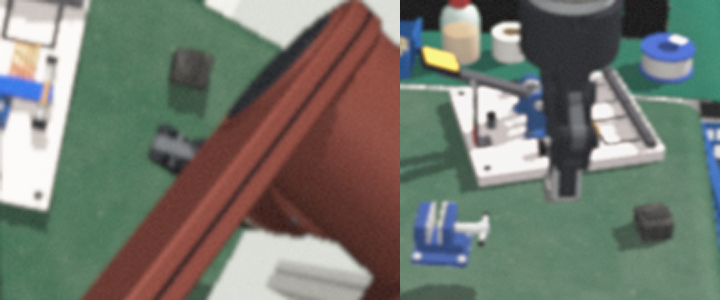

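The grey plug is held and is visible under the fingers in the side view at (565,185). Next I find out why IK failed over the nest.

```bash
python3 - <<'E'
from h import *
print(ad(45,34),ad(45,-34))
for x,y,z in((45,34,.06),(45,34,.04),(45,34,.03),(45,34,.14),(45,34,.18),(45,-34,.1),(45,-34,.03),(-126,0,.12),(-138,0,.06)):
  for yw in(-11.5,168.5,78.5):
    q=robot.inverse_kinematics([*map(float,ad(x,y)),z],down(yw*D)); print(x,y,z,yw,None if q is None else np.round(q,2))
E
```

```text
[51.47482148 24.15668291] [ 37.91780194 -42.47819701]
45 34 0.06 -11.5 None
45 34 0.06 168.5 None
45 34 0.06 78.5 None
45 34 0.04 -11.5 None
45 34 0.04 168.5 None
45 34 0.04 78.5 None
45 34 0.03 -11.5 None
45 34 0.03 168.5 None
45 34 0.03 78.5 None
45 34 0.14 -11.5 None
45 34 0.14 168.5 None
45 34 0.14 78.5 None
45 34 0.18 -11.5 None
45 34 0.18 168.5 None
45 34 0.18 78.5 None
45 -34 0.1 -11.5 None
45 -34 0.1 168.5 None
45 -34 0.1 78.5 None
45 -34 0.03 -11.5 None
45 -34 0.03 168.5 None
45 -34 0.03 78.5 None
-126 0 0.12 -11.5 None
-126 0 0.12 168.5 None
-126 0 0.12 78.5 None
-138 0 0.06 -11.5 None
-138 0 0.06 168.5 None
-138 0 0.06 78.5 None
```

That was a units slip in my helper (mm instead of m). I fix it and place the grey plug.

```bash
sed -i 's/return O+ex\*x+ey\*y/return O+(ex*x+ey*y)\/1000/' h.py
cat >> h.py <<'E'
def insert(x,y,z0,z1,lim=6):
    p=ad(x,y); robot.servo_line([*p,z0],vel=.08); robot.sleep(.2)
    f0=np.array(robot.get_force()); z=z0
    while z>z1+1e-6:
        z=max(z-.0015,z1); robot.servo_line([*p,z],vel=.03)
        f=np.array(robot.get_force())-f0
        print(round(z,4),np.round(robot.get_position(),4),np.round(f,1))
        if f[2]>lim: print("blocked"); return False
    return True
E
python3 - <<'E'
from h import *
p=ad(45,34); print(p,ad(45,-34)); q=down(A)
robot.move_pose([*(p+[.01,-.08]),.1],q)
robot.servo_line([*p,.06],vel=.2); st("hover")
print(insert(45,34,.026,.0162)); st()
E
```

```text
[ 0.65057512 -0.16485412] [ 0.6370181 -0.231489 ]
hover t 6.54 p [ 0.6506 -0.1662  0.0606] F [ 0.5 -0.2  0.4] w 0.0207 gf 29.6
0.0245 [ 0.6506 -0.1648  0.0246] [0.3 0.1 1. ]
0.023 [ 0.6504 -0.1648  0.0228] [ 0.4 -0.6  0.8]
0.0215 [ 0.6504 -0.1648  0.0213] [0.5 0.1 0.4]
0.02 [ 0.6505 -0.1648  0.0198] [0.8 0.5 0.1]
0.0185 [ 0.6505 -0.1648  0.0184] [0.9 0.7 0.4]
0.017 [ 0.6504 -0.1648  0.0168] [-0.1 -0.2  0.6]
0.0162 [ 0.6508 -0.1649  0.0164] [0.1 0.  2.1]
True
 t 9.07 p [ 0.6508 -0.1649  0.0164] F [-0.4 -0.   1.7] w 0.0209 gf 29.7
```

It went in freely. I release it, look at it on the way, and pick the black plug.

```bash
python3 - <<'E'
from h import *
p=ad(45,34)
robot.command_gripper(.036); st("open")
robot.servo_line([*p,.075],vel=.12)
pb=np.array([.596,-.362]); yb=-14*D
robot.move_pose([*(pb),.09],down(yb)); robot.command_gripper(.055,30); st()
c=robot.read_camera("side"); np.savez("side2.npz",**{k:np.array(v) for k,v in c.items()}); cv2.imwrite("pics/s2.png",cv2.resize(c["frame"][215:340,220:370],(720,600),interpolation=2))
for t in("plug_grey","plug_grey_front"): print(t,[(np.round(r["xyz"],4),r["confidence"]) for r in robot.landmark_of("side",t)])
W=cloud(c); X,Y,Z=W[...,0],W[...,1],W[...,2]
m=(np.hypot(X-p[0],Y-p[1])<.018)&(Z>.019)&(Z<.04)
print(m.sum(),np.round(np.nanmedian(W[m],0),4),np.round(np.percentile(Z[m],[50,90]),4),cv2.minAreaRect(W[m][:,:2].astype(np.float32)*1000),p)
E
```

```text
open t 9.37 p [ 0.6505 -0.1648  0.0161] F [-0.2  0.4 -0.2] w 0.0363 gf 0.0
 t 11.17 p [ 0.5967 -0.3606  0.09  ] F [ 0.2 -0.8  0.1] w 0.0549 gf 0.0
plug_grey [(array([ 0.6516, -0.164 ,  0.0087]), 0.71)]
plug_grey_front [(array([ 0.6362, -0.1653,  0.0129]), 0.71)]
105 [ 0.6499 -0.1698  0.0237] [0.0237 0.0257] ((651.3734130859375, -165.5517578125), (25.4917049407959, 32.778358459472656), 70.29317474365234) [ 0.65057512 -0.16485412]
```

View pics/s2.png

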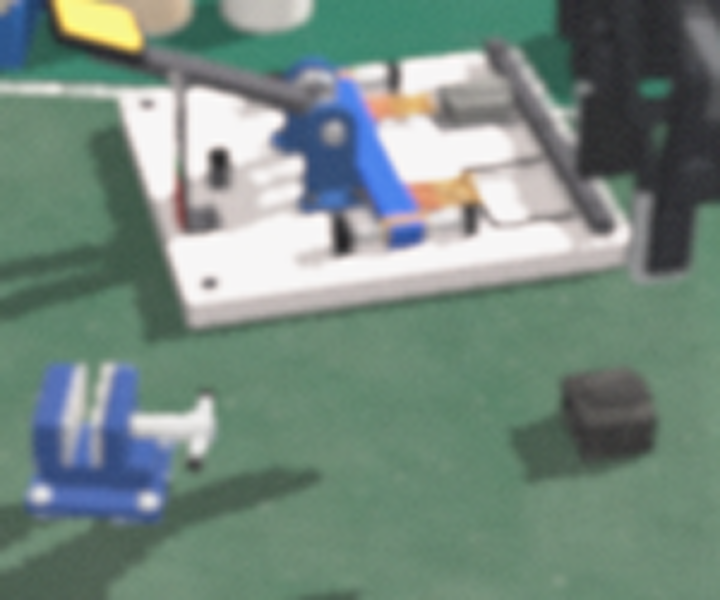

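The grey plug sits low in its nest at (475,100), with its top at about z 24 mm, so it is seated. The black plug is at (605,410), with the gripper above and behind it. Next I grasp it, insert it, and look again.

```bash
python3 - <<'E'
from h import *
pb=[.596,-.362]
robot.servo_line([*pb,.009],vel=.1); robot.command_gripper(0,30); st("closed")
if robot.get_grip_width()<.02: raise SystemExit
robot.servo_line([*pb,.07],vel=.15); st("lift")
p=ad(45,-34); q=down(A)
robot.servo_line([*(p+[0,-.03]),.07],rotation=q,vel=.15); st("hover")
ok=insert(45,-34,.029,.0186); st(ok)
if not ok: raise SystemExit
robot.command_gripper(.044); st("open")
robot.servo_line([*p,.08],vel=.12)
# carry on towards the lever, staying high
l=ad(-132,-90); robot.move_pose([*l,.16],down(A+np.pi/2)); robot.command_gripper(0,30); st()
C={n:robot.read_camera(n) for n in("side",)}
c=C["side"]; cv2.imwrite("pics/s3.png",cv2.resize(c["frame"][215:340,220:370],(720,600),interpolation=2))
for t in("plug_grey","plug_grey_front","plug_black","plug_black_front","lever_pad"): print(t,[(np.round(r["xyz"],4),round(r["confidence"],2)) for r in robot.landmark_of("side",t)])
W=cloud(c); X,Y,Z=W[...,0],W[...,1],W[...,2]
for s in(34,-34):
    p=ad(45,s); m=(np.hypot(X-p[0],Y-p[1])<.02)&(Z>.019)&(Z<.04)
    print(s,np.round(np.percentile(Z[m],[50,90]),4),p)
E
```

```text
closed t 12.62 p [ 0.5968 -0.3626  0.0103] F [0.2 0.6 4.3] w 0.0288 gf 30.1
lift t 13.18 p [ 0.5958 -0.3618  0.0697] F [-0.5 -0.5 -0.3] w 0.0289 gf 29.7
hover t 14.05 p [ 0.6368 -0.262   0.0698] F [-0.3 -0.6 -1.2] w 0.0292 gf 29.7
0.0275 [ 0.6369 -0.2316  0.0275] [ 1.4 -0.4 -0.1]
0.026 [ 0.6369 -0.2314  0.0258] [ 1.1 -0.6  0.9]
0.0245 [ 0.6369 -0.2314  0.0243] [ 0.3 -0.6  0.7]
0.023 [ 0.6369 -0.2314  0.0228] [0.6 0.6 0.8]
0.0215 [ 0.6369 -0.2314  0.0213] [ 0.4 -0.3  1.2]
0.02 [ 0.6369 -0.2314  0.0198] [-0.   0.5  1.5]
0.0186 [ 0.6373 -0.2316  0.0193] [-1.2  1.8  5.9]
True t 16.78 p [ 0.6373 -0.2316  0.0193] F [-1.5  1.4  4.9] w 0.029 gf 30.2
open t 17.08 p [ 0.6369 -0.2314  0.0182] F [-1.  -0.6 -0. ] w 0.0439 gf 0.0
 t 19.79 p [ 0.4524 -0.251   0.1599] F [0.7 0.4 0.3] w -0.0003 gf 0.0
plug_grey [(array([ 0.6504, -0.1712,  0.0067]), 0.54)]
plug_grey_front [(array([ 0.6342, -0.1622,  0.0129]), 0.69)]
plug_black [(array([ 0.3387, -0.2429,  0.0006]), 0.58), (array([ 0.6342, -0.2309,  0.0057]), 0.5), (array([ 0.6496, -0.1657,  0.0057]), 0.49)]
plug_black_front [(array([ 0.3384, -0.2599,  0.0092]), 0.64), (array([ 0.6197, -0.2307,  0.0249]), 0.47)]
lever_pad [(array([ 0.4809, -0.1648,  0.0977]), 0.95)]
34 [0.0235 0.0259] [ 0.65057512 -0.16485412]
-34 [0.0272 0.0299] [ 0.6370181 -0.231489 ]
```

View pics/s3.png

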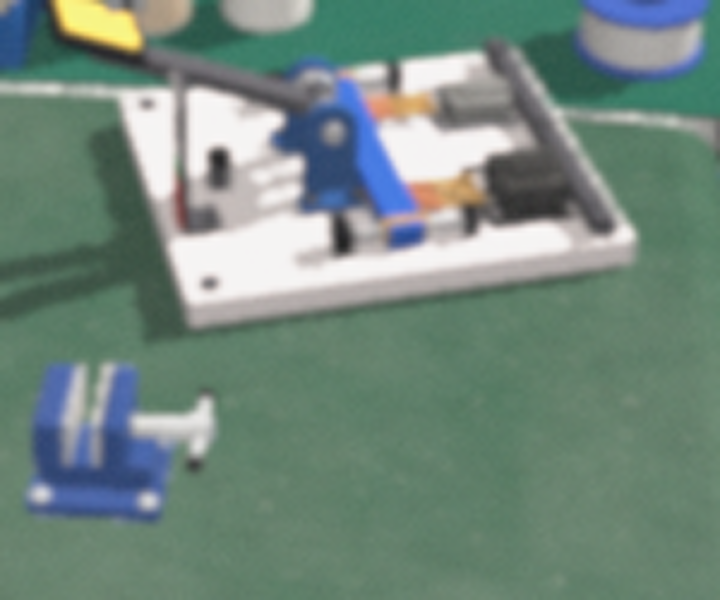

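Both plugs are seated, with tops at about 24 and 27–30 mm, and the lever is still up. Next I press the lever along its arc.

```bash
cat >> h.py <<'E'
def pad(th):
    v=np.array([-105,8.]); d=.46-th; c,s=np.cos(d),np.sin(d)  # d>0: raised
    x,z=v[0]*c+v[1]*s*1, v[1]*c-v[0]*s
    return np.array([*ad(-35+x,0),(47+z)/1000])
E
python3 - <<'E'
from h import *
for t in(0,.4,.46,.52): print(t,pad(t))
q=robot.get_tool_rot()
h=pad(0)+[0,0,.03]
robot.servo_line(h,vel=.15); robot.sleep(.2); f0=np.array(robot.get_force()); st("over")
for t in(0,.1,.2,.27,.32,.36,.4,.43,.455):
    robot.servo_line(pad(t),vel=.05); f=np.array(robot.get_force())-f0
    print(t,np.round(robot.get_position(),4),np.round(f,1))
robot.sleep(.6); st()
c=robot.read_camera("side"); cv2.imwrite("pics/s4.png",cv2.resize(c["frame"][215:315,220:350],(780,600),interpolation=2))
print([(np.round(r["xyz"],4),round(r["confidence"],2)) for r in robot.landmark_of("side","lever_pad")])
E
```

```text
0 [ 0.4766862  -0.16417256  0.10078297]
0.4 [ 0.46316577 -0.1614218   0.06128182]
0.46 [ 0.46251054 -0.16128849  0.055     ]
0.52 [ 0.46222561 -0.16123052  0.04868938]
over t 21.07 p [ 0.4768 -0.1651  0.1312] F [-0.3 -0.8 -0.4] w -0.0001 gf 0.0
0 [ 0.4769 -0.1642  0.1009] [-0.3  0.8  1.7]
0.1 [ 0.4716 -0.1631  0.0912] [-0.8  1.2  3. ]
0.2 [ 0.4676 -0.1622  0.0813] [-0.5  1.4  2.1]
0.27 [ 0.4656 -0.1619  0.0744] [0.9 1.  3.2]
0.32 [ 0.4646 -0.1618  0.0695] [0.  0.6 3.9]
0.36 [ 0.4639 -0.1616  0.0655] [1.5 1.  3.2]
0.4 [ 0.4633 -0.1615  0.0615] [0.9 1.6 5.3]
0.43 [ 0.463  -0.1614  0.0584] [0.7 0.6 5.4]
0.455 [ 0.4628 -0.1614  0.0559] [-0.6  1.2  6.3]
 t 24.7 p [ 0.4628 -0.1614  0.056 ] F [1.1 0.1 6. ] w 0.0002 gf 2.7
[(array([ 0.4631, -0.1584,  0.0541]), 0.9), (array([ 0.65  , -0.1629,  0.0094]), 0.32)]
```

View pics/s4.png

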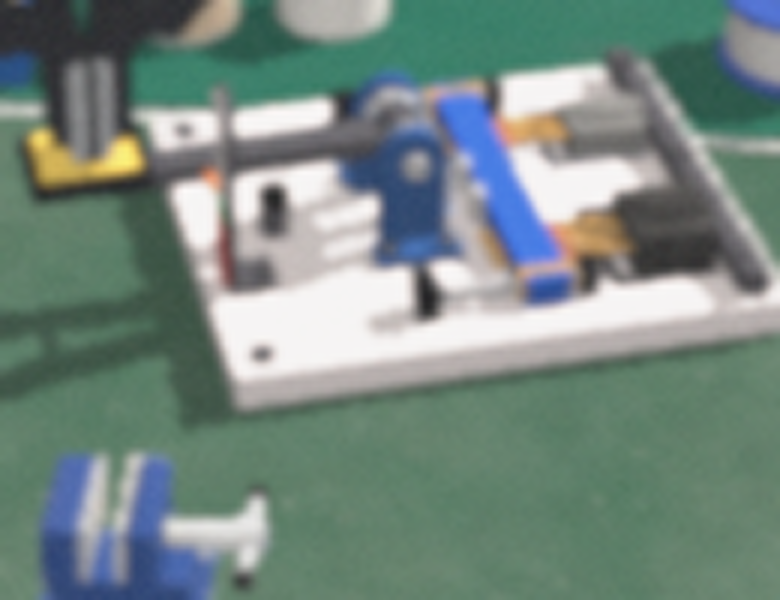

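The pad at (85,155) is level under the fingertips. The pins touch both plugs at about (560,130) and (630,235), and the pointer at (210,175) is above the red. The tip height of 56 mm means about 0.45 rad, and the push is 6 N, inside the 5–8 N band. I hand it in.

```bash
python3 -c "
from h import *
st(); print(robot.close_job())"
```

```text
t 24.8 p [ 0.4628 -0.1614  0.056 ] F [0.9 0.1 5.5] w 0.0 gf 2.7
the job is handed in; nothing more can be done
None
```

I handed the job in at about 25 s with both plugs seated and let go, and the lever held at about 0.45 rad with a 5–6 N push; I got no verdict back.

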